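# Park the drill-bit case and ease its sprung lid open

## Task

Push the blue drill-bit case across the bench, flat and shut, until it sits inside the yellow outline, square with it, and let it come to rest there. Then press its red catch while steadying the spring-loaded lid, so that the lid rises fully open under control instead of flying up, and leave the case parked in the outline with the lid open. Do not lift or tip the case, and leave the other things on the bench where they are.

Things in the scene. Friction and masses are not known exactly. Their poses are not given: they have to be found in the camera images.
- bit_case: Blue drill-bit case, loose, about 0.95 kg (varies by a third): 130 along x, 170 along y, 48 tall with lid shut (box to 36, lid from 38 to 48). Too wide to grip. Origin: centre of its underside; x points from the front (red catch, faces roughly to the robot) to the back (hinge), z up. Walls plain and upright but for the catch, within 15 of the front's middle and jutting 39 out.
- outline: Yellow rectangular outline painted flat on the bench, inner size 150 along its x by 190 along its y (the case plus 10 all round), line 12 wide. A 30 mm yellow patch against its front (-x) line shows where the catch goes. Origin: its centre; its axes match the case's when that is parked properly.
- lid (a joint): Lid angle: 0 shut, grows as it opens upward to its stop at 1.65 rad (just past upright). Plate 130 x 170 x 10, 0.18 kg, hinged along the top of the back wall. A spring pushes it open all the way (0.17 N m shut, against 0.11 of its own weight; 0.05 when open), so once unlatched it flies up unless something rests over it; stays open by itself.
- lid_hinge (a point): Middle of the lid's hinge line: 65 behind the case's centre along its x, 38 above the bench. The line runs along the case's y. The lid's outer (upper) face is 10 off this line.
- lid_edge (a point): Middle of the upper front edge of the lid (the edge over the front wall), on its outer face; 130 from the hinge; 48 above the bench when shut.
- catch_pad (a point): Top centre of the red catch's press tongue in front of the front wall's middle: 27 along x, 30 along y; centre 92 in front of the case's centre, 57 above the bench at rest (9 above the lid's top). A rocker: pressing straight down 4 to 5 (4 to 6 N; stop at about 8) swings its hook off the lid's lip and frees the lid; springs back when let go.
- catch (a joint): Angle of the catch rocker: 0 at rest (hooked), grows as its tongue is pressed, stop at 0.40 rad; the lid comes free at about 0.2.
- screwdriver: Bystander: a screwdriver lying at the back of the bench.
- wrench: Bystander: a steel wrench lying at the back of the bench.
- glue: Bystander: a white glue bottle, 60 across, 150 tall, standing at the back left; origin under its centre.
- screw_jar: Bystander: an amber screw jar with a steel cap, 70 across, 90 tall, standing at the back right; origin under its centre.
- tape: Bystander: a yellow tape measure, 70 x 40 x 62, on the right; origin under its centre.
- hammer: Bystander: a hammer lying on the left.
- offcut: Bystander: a wooden offcut, 90 x 50 x 22, lying on the right; origin under its centre.
Things that resemble listed ones, but are neither listed nor needed, are in the scene too. There is more than one size of the bit_case; the job needs the smallest.

How it is judged:
By the outcome, as a careful person would: the job done as asked, in the order asked, and still so for the second after the job is handed in, with the robot touching nothing.
It also fails if it takes over 51 s, if anything falls off the work surface, if the arm or the gripper's body presses on something with over 40 N, if the wrist force passes 120 N, or if a joint passes its speed limit or range.

## Robot

A 6-joint arm with a two-finger parallel gripper is mounted at the origin on the work surface. World frame = base frame: x ahead of the robot, y to its left, z up, the work surface at z = 0. Lengths are in mm, angles in degrees, forces in N, time in s.
With the tool pointing down it reaches from about 300 to 850 mm from the base axis. Payload 4.2 kg.
Tool frame: the origin (TCP) lies midway between the tips of the shut fingers; the grasp point (between the pads) lies 19 mm behind it; z points along the fingers, y is the line along which they close (so a half turn about z gives the same grasp; the last joint's range is limited). The gripper opens to 91 mm and grips with 3 to 60 N. Pads are 32 mm wide; open, the fingers measure 118 mm over their backs; the gripper's body (76 mm by 178 mm) begins 60 mm behind the grasp point.
Start: joints at [-67.208, 18.312, 89.639, -0, 72.044, -1.146], TCP at [233.312, -525.556, 213.976] pointing down, gripper open.
Joint ranges: [-177.97, 177.97], [-48.28, 115.42], [12.27, 149.76], [-77.06, 257.06], [2.81, 150.46], [-146.56, 146.56]. Speed limits (degrees/s): [147.25, 147.25, 180, 180, 180, 180].

## Interface

Orientations are given as [roll, pitch, yaw] about the fixed x, y, z axes, in that order (R = Rz(yaw) Ry(pitch) Rx(roll)).
In Python, from workcell import state, grab_frame, camera_model, job_done gives the robot as it stands.
- The arm moves only by the shell command python3 -m pendant [OPENING] [FORCE], which reads ROWS from standard input. ROWS is a JSON list of rows, 1 to 8 of them, each an object with the fields pos (a list: dx, dy, dz in shares of the most that a row can go, 1 being 50 mm), rot (a list: a rotation vector rx, ry, rz in shares of 120 degrees (1.0 is 120 degrees)); a field left out counts as zero; each row shifts and turns the commanded pose from where the row before left it, along the tool's axes as they then stand; what a row does not reach is not made up. A row lasts 1/10 s, in which the tool goes at most 50 mm and 8.59 degrees, less where a joint would pass 70% of its speed; a pose out of reach is approached as far as the arm can. OPENING is the finger opening in mm, set as the command begins (- or left out keeps the last). The fingers move at their own pace and stop on an object; FORCE is the grip in N (left out, the last holds). Time passes only in rows, so rows that do not move let the fingers close. It prints the time, the measured TCP pose, the force, the opening and the grip force at its end. No shift or turn number may pass 1 either way. Input that does not fit is refused with a message, and nothing moves.
- state(): the state, without advancing time (a new reading comes with each control period).
- grab_frame(name): name is "scene" or "top" or "wrist"; returns the picture (480x640x3 uint8, blue, green, red); there is no depth.
- camera_model(name): a dict with "fx", "fy", "cx", "cy" (pixels), "T" (4x4, takes a point from camera to world coordinates). Camera axes: x right, y up, looking along -z (the intrinsics and any distortion apply to the point x, -y, -z); pixel columns grow to the right and rows downward; lengths in mm; the calibration is good to about 2 mm. The wrist camera is an equidistant fisheye: a pixel r from the principal point sees the ray r / f radians off the axis. A picture is of the moment at which its call begins: read the wrist's pose just before it. camera_model takes no time and is no camera call; for the wrist camera it gives the pose at the moment of the call.
- job_done(): hands the job in; it is judged then, once.
The state is a dict: "time_s": time; "qpos": joint angles; "qvel": joint speeds; "effort": joint torques, N m; "ee_pos": TCP position; "ee_rot": TCP orientation; "force": force on the tool from outside, world axes, zero at the start; "torque": the same for the moment, N m; "gripper_width": finger opening in mm; "gripper_force": force on a finger pad.
Only numpy, scipy, OpenCV 4.12 (cv2) and the standard library are available. Lean on these libraries where they do the work, as an engineer would, in place of code of your own. Each camera call takes 0.05 s, during which the arm holds its last target. There are 200 camera calls.

## Working session

There is one attempt and no reset: what is moved stays moved. The work goes in short steps, Python scripts to look and compute and a shell command to move; the robot and the scene stay as the last step left them, time stands still between calls to the robot, and variables do not carry over. Pictures are saved under pics/ and viewed, at most 12 in all, crops included, and the job is handed in when it is done.

```bash
ls; mkdir -p pics
cat > h.py <<'E'
import numpy as np, cv2
from workcell import state, grab_frame, camera_model, job_done
def ray(m,u,v):
    T=np.array(m["T"]); d=np.array([(u-m["cx"])/m["fx"],-(v-m["cy"])/m["fy"],-1.0])
    return T[:3,3],T[:3,:3]@d
def onplane(m,u,v,z):
    o,d=ray(m,u,v); return o+d*(z-o[2])/d[2]
E
python3 - <<'E'
from h import *
for n in("scene","top"):
    f=grab_frame(n); cv2.imwrite(f"pics/{n}0.png",f); m=camera_model(n); print({k:(np.round(v,3).tolist()) for k,v in m.items() if not isinstance(v,str)})
s=state(); print(s["time_s"],s["ee_pos"],s["ee_rot"],s["force"])
E
```

```text
pics
{'fx': 596.873, 'fy': 596.873, 'cx': 326.708, 'cy': 251.037, 'T': [[0.621, -0.503, 0.601, 1324.132], [0.784, 0.404, -0.472, -672.262], [-0.005, 0.764, 0.645, 974.738], [0.0, 0.0, 0.0, 1.0]]}
{'fx': 598.225, 'fy': 598.225, 'cx': 307.94, 'cy': 234.321, 'T': [[0.021, 0.993, -0.12, 258.404], [-1.0, 0.023, 0.017, 25.293], [0.02, 0.119, 0.993, 1860.191], [0.0, 0.0, 0.0, 1.0]]}
0.1 [ 233.11628884 -525.13220284  213.20877516] [-1.79908381e+02 -1.55099123e-03  2.39375771e+01] [ 0.12974375  0.19600176 -0.08598705]
```

View pics/top0.png

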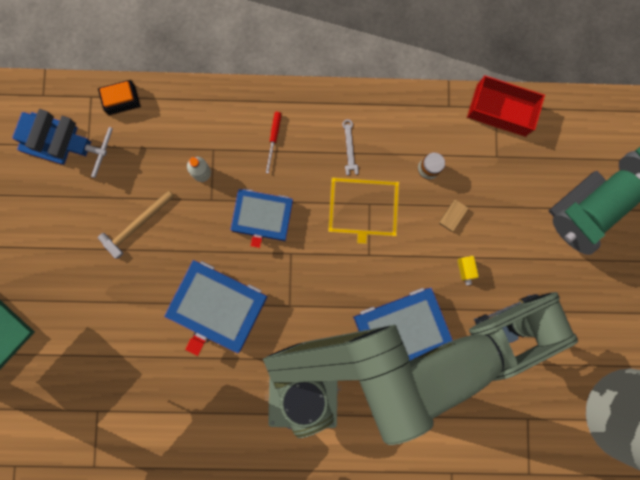

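View pics/scene0.png

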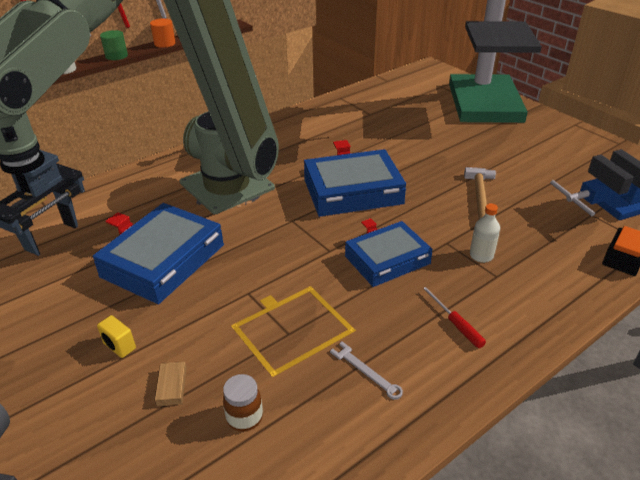

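Blue cases in the top view are at (263,215), (217,307) and (405,325). The one at (263,215) fits: it is about 60 px × 3.1 mm ≈ 175 mm wide, and the other two are clearly larger. The outline is at (364,207) with its patch at (362,238). Next I measure both and confirm the case in a crop.

```bash
cat > meas.py <<'E'
from h import *
def biggest(mask,box):
    u0,v0,u1,v1=box; k=np.zeros_like(mask); k[v0:v1,u0:u1]=mask[v0:v1,u0:u1]
    cs,_=cv2.findContours(k,cv2.RETR_EXTERNAL,cv2.CHAIN_APPROX_NONE)
    return max(cs,key=cv2.contourArea)
def masks(f):
    h=cv2.cvtColor(f,cv2.COLOR_BGR2HSV)
    I=lambda a,b:cv2.inRange(h,a,b)
    return dict(blue=I((100,120,40),(125,255,255)),yel=I((20,150,110),(32,255,255)),red=I((0,190,100),(5,255,255))|I((174,190,100),(180,255,255)))
def rectpts(m,c,z):   # contour -> world plane -> rectangle: centre, size along/across, yaw of its x axis (nearest to 0)
    P=np.array([onplane(m,u,v,z)[:2] for u,v in c.reshape(-1,2)],np.float32)
    (cx,cy),(w,h),a=cv2.minAreaRect(P)
    while a>45: a-=90; w,h=h,w
    while a<-45: a+=90; w,h=h,w
    return np.array([cx,cy]),(w,h),a
E
python3 - <<'E'
from meas import *
f=cv2.imread("pics/top0.png"); m=camera_model("top"); k=masks(f)
c=biggest(k["blue"],(225,180,300,245))
for z in(0,24,48): print("case z",z,rectpts(m,c,z))
r=biggest(k["red"],(225,225,300,255)); print("red",cv2.boundingRect(r),rectpts(m,r,57))
y=biggest(k["yel"],(320,170,405,250)); print("outl",rectpts(m,y,0), cv2.boundingRect(y))
ku=k["yel"].copy(); 
cs,hi=cv2.findContours(ku[170:250,320:405],cv2.RETR_CCOMP,cv2.CHAIN_APPROX_NONE)
for cc,hh in zip(cs,hi[0]):
    if hh[3]>=0 and cv2.contourArea(cc)>500: print("inner",rectpts(m,cc+np.array([[320,170]]),0))
f2=cv2.imread("pics/scene0.png"); m2=camera_model("scene"); k2=masks(f2)
y2=k2["yel"]; cs,hi=cv2.findContours(y2[280:380,225:360],cv2.RETR_CCOMP,cv2.CHAIN_APPROX_NONE)
for cc,hh in zip(cs,hi[0]):
    if cv2.contourArea(cc)>500: print("scene",hh[3],rectpts(m2,cc+np.array([[225,280]]),0))
a=cv2.resize(f[175:255,220:410],None,fx=4,fy=4,interpolation=cv2.INTER_CUBIC);b=cv2.resize(f2[205:290,335:440],None,fx=3,fy=3,interpolation=cv2.INTER_CUBIC)
o=np.zeros((600,770,3),np.uint8);o[:320,:760]=a;o[325:325+255,:315]=b;cv2.imwrite("pics/crop.png",o)
E
```

```text
case z 0 (array([542.3157959 , 140.56866455]), (133.5147705078125, 171.23670959472656), -8.783294677734375)
case z 24 (array([538.65270996, 139.08140564]), (131.79212951660156, 169.0274200439453), -8.783309936523438)
case z 48 (array([534.98986816, 137.59410095]), (130.069580078125, 166.81813049316406), -8.783309936523438)
red (251, 237, 11, 10) (array([448.78192139, 151.3422699 ]), (26.978708267211914, 29.809612274169922), -8.203208923339844)
outl (array([ 560.89190674, -179.03173828]), (204.7765350341797, 216.14320373535156), -2.72174072265625) (328, 177, 71, 67)
inner (array([ 575.93981934, -179.91470337]), (155.41384887695312, 195.89292907714844), -2.5051803588867188)
scene -1 (array([ 559.37017822, -178.76011658]), (203.16184997558594, 213.9457244873047), -2.48162841796875)
scene 0 (array([ 573.65808105, -179.09143066]), (157.77932739257812, 195.642333984375), -2.4738311767578125)
```

View pics/crop.png

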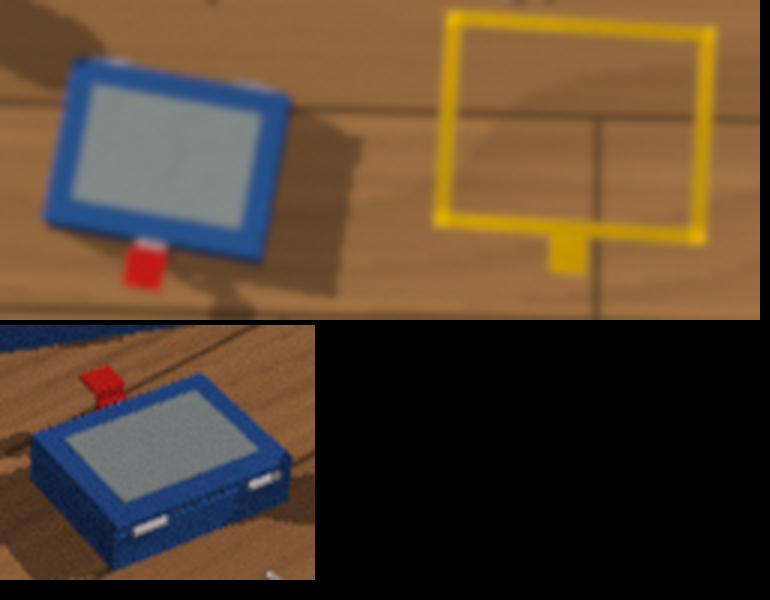

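The crop shows the small case with its catch at px (257,242), shut, and the outline with its patch at the front. This is the right one: about 130 × 168 mm, against clearly larger cases elsewhere.

- **Case:** centre ≈ (537,138), yaw ≈ −8.7°. The catch at (449,151) agrees with this.
- **Outline:** centre ≈ (575,−179.5), yaw ≈ −2.5°.

I'll push the left wall with both fingers first.

Units first: shifts go in shares of 50 mm and turns go in shares of 120 degrees. So 33.8 mm is 0.676, -32.3 mm is -0.646.

```bash
echo '[{"pos": [0.676,-0.646,0]},{"pos": [0.676,-0.646,0]},{"pos": [0.676,-0.646,0]},{"pos": [0.676,-0.646,0]},{"pos": [0.676,-0.646,0]},{"pos": [0.676,-0.646,0]}]' | python3 -m pendant 91
echo '[{"pos": [0.676,-0.646,0]},{"pos": [0.676,-0.646,0]},{"pos": [0.676,-0.646,0]},{"pos": [0.676,-0.646,0]},{"pos": [0.676,-0.646,0]},{"pos": [0.676,-0.646,0]}]' | python3 -m pendant
echo '[{"pos": [0.676,-0.646,0]},{"pos": [0.676,-0.646,0]},{"pos": [0.676,-0.646,0]},{"pos": [0.676,-0.646,0]},{"pos": [0.676,-0.646,0]},{"pos": [0.676,-0.646,0]}]' | python3 -m pendant
echo '[{"rot": [0,0,-0.0683]},{"rot": [0,0,-0.0683]},{"rot": [0,0,-0.0683]},{"rot": [0,0,-0.0683]},{"rot": [0,0,-0.0683]},{"rot": [0,0,-0.0683]},{"rot": [0,0,-0.0683]},{}]' | python3 -m pendant
```

```text
time_s: 0.7
ee_pos: [340.2, -264.2, 213.7]
ee_rot: [-180.0, -0.0, 23.9]
force: [2.1, -0.7, 0.7]
gripper_width: 91.0
gripper_force: 0.0
time_s: 1.3
ee_pos: [446.9, -4.8, 213.8]
ee_rot: [180.0, 0.0, 24.0]
force: [1.2, 0.1, 0.5]
gripper_width: 91.5
gripper_force: 0.0
time_s: 1.9
ee_pos: [553.7, 254.5, 213.4]
ee_rot: [180.0, 0.1, 24.0]
force: [0.2, -0.2, 0.3]
gripper_width: 91.1
gripper_force: 0.0
time_s: 2.7
ee_pos: [553.2, 252.6, 213.4]
ee_rot: [-179.9, 0.0, 81.3]
force: [0.7, 0.4, 0.2]
gripper_width: 90.8
gripper_force: 0.0
```

Converted, 40 mm is 0.8, 39 mm is 0.78.

```bash
echo '[{"pos": [0,0,0.8]},{"pos": [0,0,0.8]},{"pos": [0,0,0.8]},{"pos": [0,0,0.8]},{"pos": [0,0,0.78]},{}]' | python3 -m pendant
echo '[{"pos": [-0.158,0.028,0],"rot": [0,0,-0.0065]},{"pos": [-0.158,0.028,0],"rot": [0,0,-0.0065]},{"pos": [-0.158,0.028,0],"rot": [0,0,-0.0065]},{"pos": [-0.158,0.028,0],"rot": [0,0,-0.0065]},{"pos": [-0.158,0.028,0],"rot": [0,0,-0.0065]},{"pos": [-0.158,0.028,0],"rot": [0,0,-0.0065]},{"pos": [-0.158,0.028,0],"rot": [0,0,-0.0065]},{"pos": [-0.158,0.028,0],"rot": [0,0,-0.0065]}]' | python3 -m pendant
echo '[{"pos": [-0.178,0.022,0]},{"pos": [-0.178,0.022,0]},{"pos": [-0.178,0.022,0]},{"pos": [-0.178,0.022,0]},{"pos": [-0.178,0.022,0]},{"pos": [-0.178,0.022,0]},{"pos": [-0.178,0.022,0]},{"pos": [-0.178,0.022,0]}]' | python3 -m pendant
python3 - <<'E'
from h import *
cv2.imwrite("pics/top1.png",grab_frame("top"));cv2.imwrite("pics/sc1.png",grab_frame("scene"))
a=cv2.imread("pics/top1.png")[150:330,190:490];b=cv2.imread("pics/sc1.png")[190:400,220:520]
o=np.zeros((580,780,3),np.uint8);o[:270,:450]=cv2.resize(a,(450,270));o[275:275+300,:430]=cv2.resize(b,(430,300));cv2.imwrite("pics/c1.png",o)
E
```

```text
time_s: 3.3
ee_pos: [549.2, 250.8, 9.6]
ee_rot: [-179.4, 0.4, 81.2]
force: [-0.6, -0.7, -0.6]
gripper_width: 91.0
gripper_force: 0.0
time_s: 4.1
ee_pos: [558.9, 189.2, 17.1]
ee_rot: [179.8, -0.2, 87.5]
force: [-2.4, 5.6, 1.1]
gripper_width: 90.9
gripper_force: 2.9
time_s: 4.9
ee_pos: [565.0, 117.4, 17.0]
ee_rot: [179.8, -0.1, 87.5]
force: [-0.3, 6.1, 0.3]
gripper_width: 91.0
gripper_force: 2.9
```

View pics/c1.png

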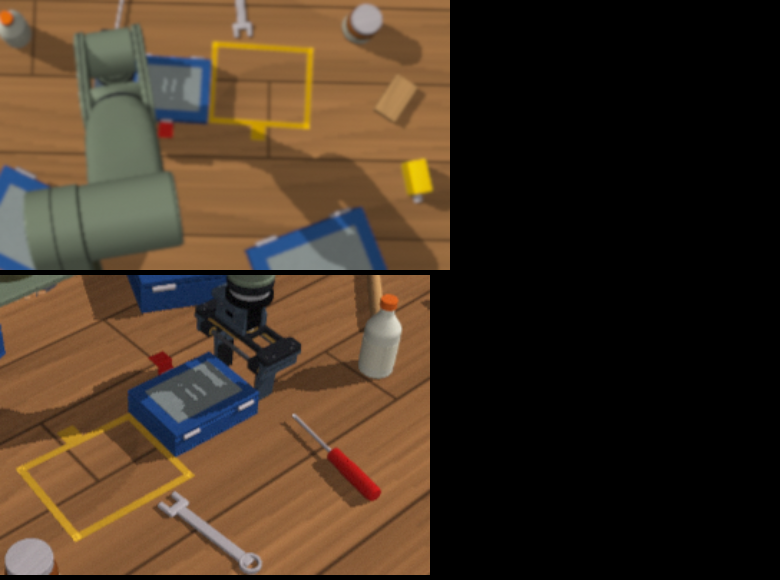

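The case is being pushed squarely, with its catch at the front and the lid shut. I'll continue to just short of the outline centre, then measure.

Converted, -9 mm is -0.18, 1 mm is 0.02.

```bash
echo '[{"pos": [-0.18,0.02,0]},{"pos": [-0.18,0.02,0]},{"pos": [-0.18,0.02,0]},{"pos": [-0.18,0.02,0]},{"pos": [-0.18,0.02,0]},{"pos": [-0.18,0.02,0]},{"pos": [-0.18,0.02,0]},{"pos": [-0.18,0.02,0]}]' | python3 -m pendant
echo '[{"pos": [-0.18,0.02,0]},{"pos": [-0.18,0.02,0]},{"pos": [-0.18,0.02,0]},{"pos": [-0.18,0.02,0]},{"pos": [-0.18,0.02,0]},{"pos": [-0.18,0.02,0]},{"pos": [-0.18,0.02,0]},{"pos": [-0.18,0.02,0]}]' | python3 -m pendant
echo '[{"pos": [-0.18,0.02,0]},{"pos": [-0.18,0.02,0]},{"pos": [-0.1,0.01,0]},{}]' | python3 -m pendant
cat > where.py <<'E'
import sys
from meas import *
n=sys.argv[1]
f=grab_frame("top");cv2.imwrite(f"pics/top{n}.png",f);g=grab_frame("scene");cv2.imwrite(f"pics/sc{n}.png",g)
m=camera_model("top");k=masks(f)
try:
    r=biggest(k["red"],(335,200,385,270));print("red top",cv2.contourArea(r),rectpts(m,r,57))
    c=biggest(k["blue"],(290,150,420,260));print("blue top48",rectpts(m,c,48))
except Exception as e: print(e)
m2=camera_model("scene");k2=masks(g)
r=biggest(k2["red"],(225,240,330,330));print("red scene",cv2.contourArea(r),rectpts(m2,r,57))
c=biggest(k2["blue"],(200,250,370,400))
ap=cv2.approxPolyDP(cv2.convexHull(c),3,True).reshape(-1,2)
for u,v in ap: print((u,v),"z48",np.round(onplane(m2,u,v,48)[:2]),"z0",np.round(onplane(m2,u,v,0)[:2]))
print(state()["ee_pos"])
E
python3 where.py 2
```

```text
time_s: 5.8
ee_pos: [569.9, 45.9, 16.7]
ee_rot: [179.8, -0.1, 87.5]
force: [-0.9, 6.4, 3.3]
gripper_width: 91.0
gripper_force: 3.7
time_s: 6.6
ee_pos: [574.5, -26.4, 16.6]
ee_rot: [179.9, -0.1, 87.5]
force: [-1.3, 8.0, 4.6]
gripper_width: 90.9
gripper_force: 3.9
time_s: 7.0
ee_pos: [575.9, -50.5, 16.4]
ee_rot: [179.9, -0.0, 87.5]
force: [1.3, 1.8, 2.9]
gripper_width: 91.2
gripper_force: 1.7
red top 55.0 (array([ 480.0531311, -148.9914856]), (24.777494430541992, 24.39299774169922), 0.6990915536880493)
blue top48 (array([ 565.11993408, -187.81092834]), (129.06565856933594, 98.25479125976562), -4.383880615234375)
red scene 147.0 (array([ 487.29745483, -153.33964539]), (42.82555389404297, 33.811771392822266), -2.1695938110351562)
(np.int32(315), np.int32(276)) z48 [514. -70.] z0 [472. -39.]
(np.int32(348), np.int32(306)) z48 [635. -72.] z0 [599. -41.]
(np.int32(347), np.int32(320)) z48 [ 665. -101.] z0 [631. -71.]
(np.int32(284), np.int32(355)) z48 [ 660. -260.] z0 [ 625. -239.]
(np.int32(254), np.int32(321)) z48 [ 545. -256.] z0 [ 504. -235.]
(np.int32(252), np.int32(305)) z48 [ 502. -234.] z0 [ 459. -211.]
[575.88412066 -50.4860215   15.98222631]
```

Case centre is now ≈ (569,−152). I need about 27 mm more in −y, then I retreat and measure.

Converted, -6.5 mm is -0.13, -5 mm is -0.1.

```bash
echo '[{"pos": [-0.13,0.01,0]},{"pos": [-0.13,0.01,0]},{"pos": [-0.13,0.01,0]},{"pos": [-0.1,0.01,0]},{"pos": [-0.04,0,0]},{}]' | python3 -m pendant
echo '[{"pos": [0.3,0,0]},{"pos": [0.6,0,0]},{"pos": [0,0,-1]},{"pos": [0,0,-1]},{"pos": [0,0,-1]},{"pos": [1,0,0]},{"pos": [1,0,0]},{"pos": [1,0,0]}]' | python3 -m pendant
echo '[{"pos": [1,0,0]},{"pos": [1,0,0]},{}]' | python3 -m pendant
python3 where.py 3
```

```text
time_s: 7.7
ee_pos: [576.5, -76.4, 15.7]
ee_rot: [179.9, -0.1, 87.6]
force: [0.1, 5.8, 3.8]
gripper_width: 90.9
gripper_force: 2.7
time_s: 8.5
ee_pos: [584.2, 119.1, 165.5]
ee_rot: [179.9, 0.1, 87.6]
force: [0.2, -0.6, -0.8]
gripper_width: 91.1
gripper_force: 0.0
time_s: 8.8
ee_pos: [588.1, 223.8, 164.3]
ee_rot: [180.0, -0.1, 88.0]
force: [-0.5, 0.1, 0.4]
gripper_width: 90.9
gripper_force: 0.0
red top 54.0 (array([ 480.82382202, -176.41255188]), (24.559783935546875, 24.407045364379883), 0.5957176685333252)
blue top48 (array([ 566.47412109, -178.67782593]), (128.8900909423828, 166.23497009277344), -2.4180145263671875)
red scene 165.0 (array([ 487.52658081, -177.38769531]), (47.83716583251953, 31.998952865600586), -9.878486633300781)
(np.int32(306), np.int32(280)) z48 [512. -94.] z0 [470. -64.]
(np.int32(338), np.int32(312)) z48 [ 635. -101.] z0 [600. -71.]
(np.int32(338), np.int32(327)) z48 [ 669. -128.] z0 [ 635. -100.]
(np.int32(274), np.int32(361)) z48 [ 660. -284.] z0 [ 626. -264.]
(np.int32(244), np.int32(326)) z48 [ 544. -280.] z0 [ 503. -260.]
(np.int32(242), np.int32(311)) z48 [ 504. -260.] z0 [ 461. -239.]
[587.92440727 218.64020927 164.28354992]
```

Run:
```python
from meas import *
a=cv2.imread("pics/top3.png");b=cv2.imread("pics/sc3.png");m=camera_model("top");m2=camera_model("scene")
o=np.zeros((600,800,3),np.uint8)
o[:400,:400]=cv2.resize(a[165:255,320:410],(400,400),interpolation=cv2.INTER_CUBIC);o[:400,400:]=cv2.resize(b[265:385,225:345],(400,400),interpolation=cv2.INTER_CUBIC);cv2.imwrite("pics/c3.png",o[:400])
# blue rows and yellow rows on front/back in top image, by columns away from the catch
k=masks(a)
for u in(340,346,352,375,381,387):
    B=np.where(k["blue"][165:255,u])[0]+165;Y=np.where(k["yel"][165:255,u])[0]+165
    print(u,"back@48",onplane(m,u,B.min()-.5,48)[0].round(1),"front@0",onplane(m,u,B.max()+.5,0)[0].round(1),"@48",onplane(m,u,B.max()+.5,48)[0].round(1),"yel",[onplane(m,u,y,0)[0].round(0) for y in Y])
```

```text
340 back@48 633.9 front@0 512.8 @48 506.3 yel [np.float64(665.0), np.float64(662.0), np.float64(658.0), np.float64(655.0), np.float64(502.0), np.float64(499.0), np.float64(495.0), np.float64(492.0)]
346 back@48 634.4 front@0 510.1 @48 503.6 yel [np.float64(665.0), np.float64(662.0), np.float64(659.0), np.float64(656.0), np.float64(502.0), np.float64(499.0), np.float64(496.0), np.float64(493.0)]
352 back@48 631.7 front@0 510.6 @48 504.1 yel [np.float64(663.0), np.float64(659.0), np.float64(656.0), np.float64(653.0), np.float64(503.0), np.float64(499.0), np.float64(496.0), np.float64(493.0), np.float64(490.0)]
375 back@48 630.3 front@0 505.9 @48 499.5 yel [np.float64(661.0), np.float64(658.0), np.float64(655.0), np.float64(651.0), np.float64(498.0), np.float64(495.0), np.float64(492.0), np.float64(489.0)]
381 back@48 627.7 front@0 506.4 @48 500.0 yel [np.float64(658.0), np.float64(655.0), np.float64(652.0), np.float64(498.0), np.float64(495.0), np.float64(492.0), np.float64(489.0)]
387 back@48 628.1 front@0 506.8 @48 500.4 yel [np.float64(659.0), np.float64(656.0), np.float64(652.0), np.float64(649.0), np.float64(496.0), np.float64(493.0), np.float64(489.0), np.float64(486.0)]
```

View pics/c3.png

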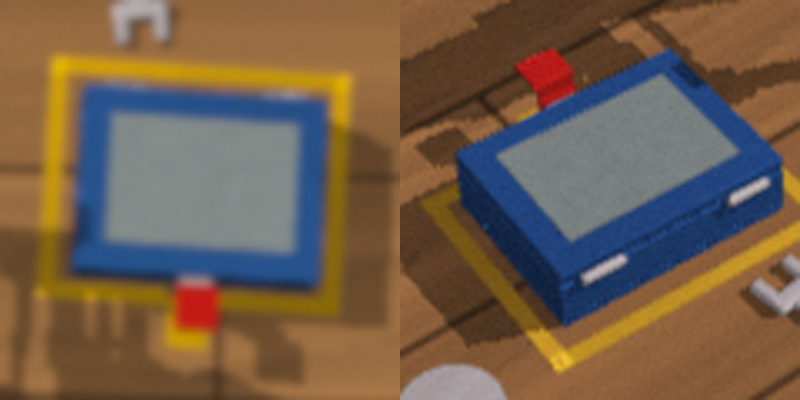

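The case is square in the outline and centred in y, with the back gap about 20 mm and the front gap small. It needs roughly +7 mm in x, so I'll push the front wall with the fingers straddling the catch.

Converted, -44.4 mm is -0.888, -14.2 mm is -0.284.

```bash
echo '[{"pos": [-0.888,-0.284,0]},{"pos": [-0.888,-0.284,0]},{"pos": [-0.888,-0.284,0]},{"pos": [-0.888,-0.284,0]},{"pos": [-0.888,-0.284,0]},{"pos": [-0.888,-0.284,0]},{"pos": [-0.888,-0.284,0]},{"pos": [-0.888,-0.284,0]}]' | python3 -m pendant
echo '[{"pos": [-0.888,-0.284,0]},{"rot": [0,0,0.0683]},{"rot": [0,0,0.0683]},{"rot": [0,0,0.0683]},{"rot": [0,0,0.0683]},{"rot": [0,0,0.0683]},{"rot": [0,0,0.0683]},{"rot": [0,0,0.0683]}]' | python3 -m pendant
echo '[{"rot": [0,0,0.0683]},{"rot": [0,0,0.0683]},{"rot": [0,0,0.0683]},{"rot": [0,0,0.0683]},{},{}]' | python3 -m pendant
```

```text
time_s: 9.7
ee_pos: [457.9, -135.3, 165.1]
ee_rot: [-180.0, 0.1, 87.5]
force: [0.2, -1.2, -0.4]
gripper_width: 90.4
gripper_force: 0.0
time_s: 10.5
ee_pos: [442.6, -177.4, 164.9]
ee_rot: [180.0, 0.1, 29.7]
force: [0.1, 0.7, -0.1]
gripper_width: 90.8
gripper_force: 0.0
time_s: 11.1
ee_pos: [443.2, -176.8, 165.0]
ee_rot: [180.0, 0.0, -2.5]
force: [0.0, 0.9, -0.0]
gripper_width: 91.1
gripper_force: 0.0
```

Converted, 40 mm is 0.8, 29 mm is 0.58.

```bash
echo '[{"pos": [0,0,0.8]},{"pos": [0,0,0.8]},{"pos": [0,0,0.8]},{"pos": [0,0,0.58]},{"pos": [0.24,0,0]},{"pos": [0.24,0,0]},{"pos": [0.1,0,0]},{}]' | python3 -m pendant
echo '[{"pos": [0.08,0,0]},{"pos": [0.08,0,0]}]' | python3 -m pendant
echo '[{"pos": [0.06,0,0]},{"pos": [0.06,0,0]},{}]' | python3 -m pendant
```

```text
time_s: 11.9
ee_pos: [475.7, -178.2, 17.7]
ee_rot: [179.9, -0.3, -2.6]
force: [-0.3, 0.1, 0.6]
gripper_width: 90.7
gripper_force: 0.0
time_s: 12.1
ee_pos: [481.4, -177.9, 16.7]
ee_rot: [180.0, -0.1, -2.6]
force: [-0.0, 0.1, -0.5]
gripper_width: 91.3
gripper_force: 0.0
time_s: 12.4
ee_pos: [485.8, -177.8, 15.6]
ee_rot: [-180.0, 0.2, -2.6]
force: [-2.8, 0.0, 1.3]
gripper_width: 90.8
gripper_force: 1.8
```

Contact is at x≈486, so the front wall is at ≈502 and the centre at ≈567, which matches the top view. I'll push 8 mm more.

Converted, 2.5 mm is 0.05, 2 mm is 0.04.

```bash
echo '[{"pos": [0.05,0,0]},{"pos": [0.05,0,0]},{"pos": [0.04,0,0]},{"pos": [0.02,0,0]},{}]' | python3 -m pendant
echo '[{"pos": [-0.4,0,0]},{"pos": [-0.6,0,0]},{"pos": [0,0,-1]},{"pos": [0,0,-1]},{"pos": [0,0,-1]},{"pos": [-0.4,0,0]},{}]' | python3 -m pendant
sed -i 's/^r=biggest(k2/if 0: r=biggest(k2/' where.py; python3 where.py 4
python3 - <<'E'
from meas import *
a=cv2.imread("pics/top4.png");b=cv2.imread("pics/sc4.png")
o=np.zeros((400,800,3),np.uint8)
o[:400,:400]=cv2.resize(a[165:255,320:410],(400,400),interpolation=cv2.INTER_CUBIC);o[:400,400:]=cv2.resize(b[265:385,225:345],(400,400),interpolation=cv2.INTER_CUBIC);cv2.imwrite("pics/c4.png",o)
E
```

```text
time_s: 12.9
ee_pos: [492.7, -177.8, 15.3]
ee_rot: [-179.9, 0.3, -2.6]
force: [-5.1, 0.6, 2.3]
gripper_width: 91.2
gripper_force: 2.7
time_s: 13.6
ee_pos: [424.6, -175.2, 167.4]
ee_rot: [179.9, -0.2, -2.7]
force: [-0.2, -0.3, -0.1]
gripper_width: 90.8
gripper_force: 0.0
max() iterable argument is empty
(np.int32(308), np.int32(282)) z48 [520. -94.] z0 [478. -64.]
(np.int32(340), np.int32(313)) z48 [640. -99.] z0 [605. -70.]
(np.int32(341), np.int32(328)) z48 [ 675. -125.] z0 [641. -97.]
(np.int32(276), np.int32(364)) z48 [ 669. -286.] z0 [ 635. -265.]
(np.int32(246), np.int32(328)) z48 [ 551. -280.] z0 [ 511. -260.]
(np.int32(244), np.int32(312)) z48 [ 509. -259.] z0 [ 467. -237.]
[ 425.10883743 -175.06254571  165.50373657]
```

View pics/c4.png

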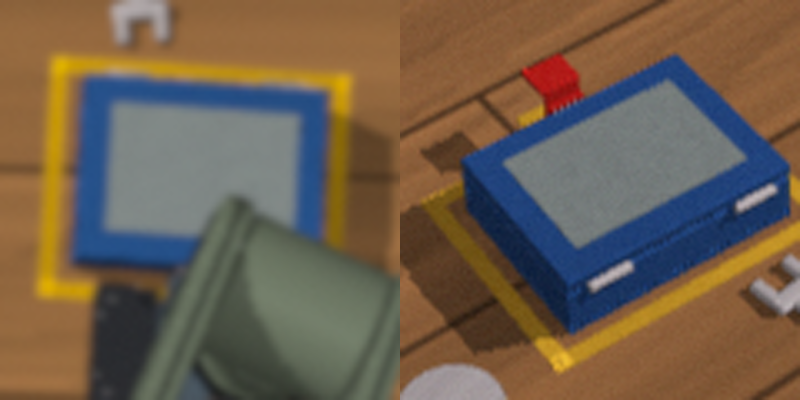

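The case is at ≈ (574.5,−179), yaw ≈ −2.5°, with about 10 mm gap all round and shut. 

For the catch I'll put the two fingers, 50 mm apart, along the case's x. The front finger goes over the catch and the back finger over the lid, tilted 3° so the lid finger touches just after release.

Converted, 44.4 mm is 0.888, -1.3 mm is -0.026, -8.2 degrees / 120 = -0.0683.

```bash
echo '[{"pos": [0.888,-0.026,0]},{"pos": [0.888,-0.026,0]},{"rot": [0,0,-0.0683]},{"rot": [0,0,-0.0683]},{"rot": [0,0,-0.0683]},{"rot": [0,0,-0.0683]},{"rot": [0,0,-0.0683]},{"rot": [0,0,-0.0683]}]' | python3 -m pendant 50 40
echo '[{"rot": [0,0,-0.0683]},{"rot": [0,0,-0.0683]},{"rot": [0,0,-0.0683]},{"rot": [0,0,-0.0683]},{"rot": [0,0,-0.0675]},{"rot": [0.025,0,0]},{},{}]' | python3 -m pendant
echo '[{"pos": [0,0,0.8]},{"pos": [0,0,0.8]},{"pos": [0,0,0.2]},{},{}]' | python3 -m pendant
```

```text
time_s: 14.5
ee_pos: [514.2, -176.4, 163.9]
ee_rot: [-179.9, 0.0, 46.9]
force: [0.5, -0.1, -0.3]
gripper_width: 49.7
gripper_force: 0.0
time_s: 15.3
ee_pos: [514.2, -176.5, 164.5]
ee_rot: [-176.9, -0.0, 87.5]
force: [-0.1, 0.5, 0.2]
gripper_width: 50.2
gripper_force: 0.0
time_s: 15.8
ee_pos: [510.4, -176.9, 77.4]
ee_rot: [-177.1, 0.0, 87.5]
force: [0.4, -0.1, -0.2]
gripper_width: 49.9
gripper_force: 0.0
```

Converted, 10 mm is 0.2, 6 mm is 0.12.

```bash
echo '[{"pos": [0,0,0.2]},{"pos": [0,0,0.12]},{},{}]' | python3 -m pendant
python3 - <<'E'
from h import *
b=grab_frame("scene");cv2.imwrite("pics/sc5.png",b);cv2.imwrite("pics/c5.png",cv2.resize(b[220:390,200:370],(600,600),interpolation=cv2.INTER_CUBIC))
E
```

```text
time_s: 16.2
ee_pos: [508.4, -176.5, 60.2]
ee_rot: [-177.0, 0.0, 87.5]
force: [0.7, 0.6, -0.2]
gripper_width: 50.1
gripper_force: 0.0
```

View pics/c5.png

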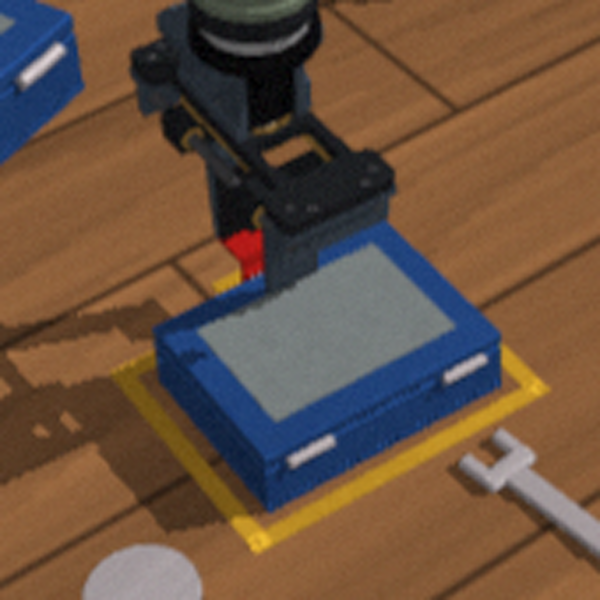

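The front finger is over the red catch at crop px (240,245) and the rear finger is over the lid near its front edge, as planned. Pressing gently now.

Converted, 3 mm is 0.06, 2 mm is 0.04.

```bash
for i in 1; do echo '[{"pos": [0,0,0.06]},{"pos": [0,0,0.04]},{}]' | python3 -m pendant | head -4
echo '[{"pos": [0,0,0.03]},{}]' | python3 -m pendant| head -4
echo '[{"pos": [0,0,0.03]},{}]' | python3 -m pendant| head -4
echo '[{"pos": [0,0,0.02]},{}]' | python3 -m pendant| head -4; done
```

```text
time_s: 16.55
ee_pos: [507.4, -176.5, 55.1]
ee_rot: [-176.9, 0.0, 87.5]
force: [-2.1, -0.4, 3.3]
time_s: 16.75
ee_pos: [506.3, -176.4, 53.9]
ee_rot: [-176.8, -0.0, 87.5]
force: [-4.2, -1.9, 6.5]
time_s: 16.95
ee_pos: [505.0, -176.3, 52.5]
ee_rot: [-176.6, -0.0, 87.5]
force: [-7.3, -0.2, 9.5]
time_s: 17.15
ee_pos: [504.2, -176.2, 51.6]
ee_rot: [-176.6, -0.0, 87.5]
force: [-8.6, -0.5, 11.5]
```

The −x force looks like friction from the rocker pad swinging forward as it tips. I'll follow it forward a little to relieve the force.

Converted, -2 mm is -0.04, -1.5 mm is -0.03.

```bash
echo '[{"pos": [0,-0.04,0]},{"pos": [0,-0.03,0]},{}]' | python3 -m pendant | head -4
echo '[{"pos": [0,-0.01,0.014]},{}]' | python3 -m pendant| head -4
python3 - <<'E'
from h import *
b=grab_frame("scene");cv2.imwrite("pics/sc6.png",b);cv2.imwrite("pics/c6.png",cv2.resize(b[220:390,200:370],(600,600),interpolation=cv2.INTER_CUBIC))
E
```

```text
time_s: 17.45
ee_pos: [504.0, -176.3, 51.9]
ee_rot: [-177.0, 0.0, 87.5]
force: [-2.7, 0.5, 6.4]
time_s: 17.65
ee_pos: [503.4, -176.3, 51.1]
ee_rot: [-176.9, 0.0, 87.5]
force: [-3.5, 0.7, 6.4]
```

View pics/c6.png

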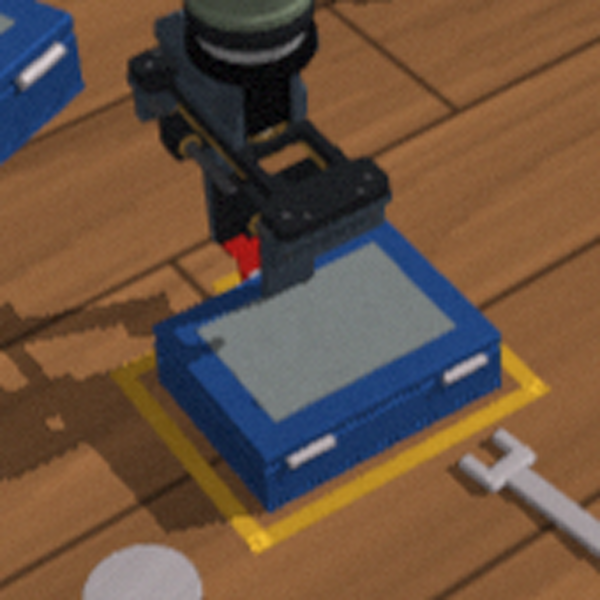

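The catch is dipping at 6.4 N and the lid is still shut. I'll keep pressing in small steps, following the swing.

Converted, -0.7 mm is -0.014.

```bash
echo '[{"pos": [0,-0.014,0.014]},{}]' | python3 -m pendant| sed -n '2,4p'
echo '[{"pos": [0,-0.014,0.014]},{}]' | python3 -m pendant| sed -n '2,4p'
echo '[{"pos": [0,-0.014,0.014]},{}]' | python3 -m pendant| sed -n '2,4p'
```

```text
ee_pos: [502.8, -176.3, 50.5]
ee_rot: [-177.0, 0.0, 87.5]
force: [-2.4, 0.5, 6.6]
ee_pos: [502.2, -176.2, 49.9]
ee_rot: [-177.0, 0.0, 87.5]
force: [-2.3, 0.4, 6.3]
ee_pos: [501.9, -176.3, 49.5]
ee_rot: [-177.0, 0.0, 87.5]
force: [-1.9, -0.5, 7.4]
```

Units first: shifts go in shares of 50 mm and turns go in shares of 120 degrees. So 0.5 mm is 0.01, -0.45 mm is -0.009, -1 degrees / 120 = -0.0083.

```bash
echo '[{"pos": [0,-0.006,0.01]},{"pos": [0,0,-0.008],"rot": [-0.0083,0,0]},{"pos": [0,0,-0.008],"rot": [-0.0083,0,0]},{"pos": [0,0,-0.008],"rot": [-0.0083,0,0]},{"pos": [0,0,-0.009],"rot": [-0.0083,0,0]},{"pos": [0,0,-0.009],"rot": [-0.0083,0,0]},{"pos": [0,0,-0.009],"rot": [-0.0083,0,0]},{}]' | python3 -m pendant| sed -n '2,4p'
echo '[{"pos": [0,0,-0.01],"rot": [-0.0083,0,0]},{"pos": [0,0,-0.01],"rot": [-0.0083,0,0]},{"pos": [0,0,-0.01],"rot": [-0.0083,0,0]},{"pos": [0,0,-0.01],"rot": [-0.0083,0,0]},{}]' | python3 -m pendant| sed -n '2,4p'
python3 - <<'E'
from h import *
b=grab_frame("scene");cv2.imwrite("pics/sc7.png",b);cv2.imwrite("pics/c7.png",cv2.resize(b[220:390,200:370],(600,600),interpolation=cv2.INTER_CUBIC))
E
```

```text
ee_pos: [501.3, -176.2, 51.4]
ee_rot: [176.9, 0.0, 87.5]
force: [-2.8, -0.0, 5.6]
ee_pos: [501.3, -176.2, 53.4]
ee_rot: [172.9, 0.0, 87.5]
force: [-2.1, -0.5, 5.7]
```

View pics/c7.png

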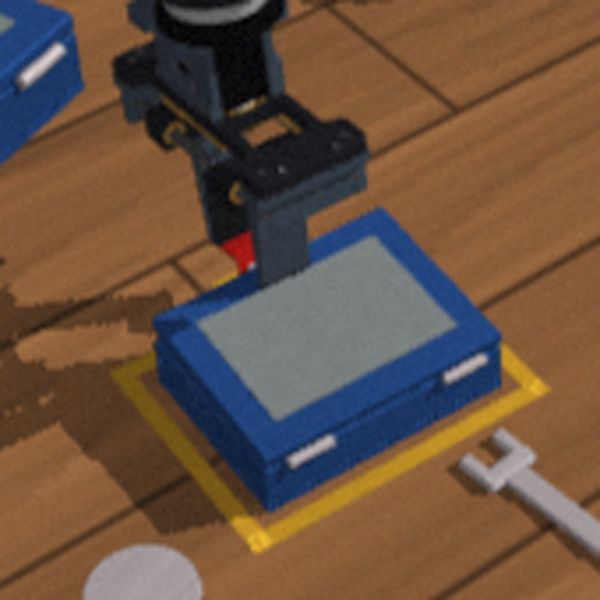

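The lid has come free and risen about 10 mm against the rear finger: its front corner moved up from crop px (155,325) to (152,318). Now I compute the arc for the lid finger.

Run:
```python
from h import *
print(state()["time_s"],state()["ee_pos"],state()["ee_rot"])
H=np.array([639.,38.]);R=114.4
def tcp(ph,t):
    ph,t=np.radians([ph,t]);C=H+R*np.array([-np.cos(ph),np.sin(ph)]);return C-25*np.array([np.cos(t),-np.sin(t)])
ph=np.linspace(9.3,101.3,41);t=np.r_[np.linspace(-7,5,33),np.full(8,5.)]
print(tcp(9.3,-7))
for i in range(0,40,4):
    d=(tcp(ph[i+4],t[i+4])-tcp(ph[i],t[i]))/4; a=np.radians((t[i]+t[i+4])/2)
    print(i,"dy %.2f dz %.2f rx %.3f"%(d@[np.cos(a),-np.sin(a)],d@[-np.sin(a),-np.cos(a)],(t[i+4]-t[i])/4),tcp(ph[i+4],t[i+4]).round(1))
```

```text
19.65 [ 501.27783278 -176.22524988   53.42101227] [1.72939839e+02 1.37096607e-02 8.74593915e+01]
[501.29005225  53.44074355]
0 dy 1.58 dz -4.47 rx 0.375 [505.6  71.9]
4 dy 2.14 dz -4.22 rx 0.375 [512.8  89.4]
8 dy 2.67 dz -3.90 rx 0.375 [522.5 105.6]
12 dy 3.14 dz -3.50 rx 0.375 [534.7 120. ]
16 dy 3.56 dz -3.05 rx 0.375 [548.9 132.3]
20 dy 3.92 dz -2.55 rx 0.375 [564.8 142.1]
24 dy 4.20 dz -2.00 rx 0.375 [581.9 149.3]
28 dy 4.41 dz -1.42 rx 0.375 [600.  153.7]
32 dy 4.55 dz -0.60 rx 0.000 [618.3 154.5]
36 dy 4.59 dz 0.14 rx 0.000 [636.5 152.4]
```

Converted, -4.5 mm is -0.09, -4.2 mm is -0.084, 0.375 degrees / 120 = 0.0031.

```bash
echo '[{"pos": [0,0.032,-0.09],"rot": [0.0031,0,0]},{"pos": [0,0.032,-0.09],"rot": [0.0031,0,0]},{"pos": [0,0.032,-0.09],"rot": [0.0031,0,0]},{"pos": [0,0.032,-0.09],"rot": [0.0031,0,0]},{"pos": [0,0.042,-0.084],"rot": [0.0031,0,0]},{"pos": [0,0.042,-0.084],"rot": [0.0031,0,0]},{"pos": [0,0.042,-0.084],"rot": [0.0031,0,0]},{"pos": [0,0.042,-0.084],"rot": [0.0031,0,0]}]' | python3 -m pendant | sed -n '2,4p'
echo '[{"pos": [0,0.054,-0.078],"rot": [0.0031,0,0]},{"pos": [0,0.054,-0.078],"rot": [0.0031,0,0]},{"pos": [0,0.054,-0.078],"rot": [0.0031,0,0]},{"pos": [0,0.054,-0.078],"rot": [0.0031,0,0]},{"pos": [0,0.062,-0.07],"rot": [0.0031,0,0]},{"pos": [0,0.062,-0.07],"rot": [0.0031,0,0]},{"pos": [0,0.062,-0.07],"rot": [0.0031,0,0]},{"pos": [0,0.062,-0.07],"rot": [0.0031,0,0]}]' | python3 -m pendant | sed -n '2,4p'
python3 - <<'E'
from h import *
b=grab_frame("scene");cv2.imwrite("pics/sc8.png",b);cv2.imwrite("pics/c8.png",cv2.resize(b[190:390,190:390],(600,600),interpolation=cv2.INTER_CUBIC))
E
```

```text
ee_pos: [512.7, -176.6, 89.1]
ee_rot: [176.0, 0.0, 87.5]
force: [-0.6, 0.2, 0.6]
ee_pos: [534.5, -177.6, 119.6]
ee_rot: [179.0, 0.0, 87.5]
force: [0.8, -0.6, -0.7]
```

View pics/c8.png

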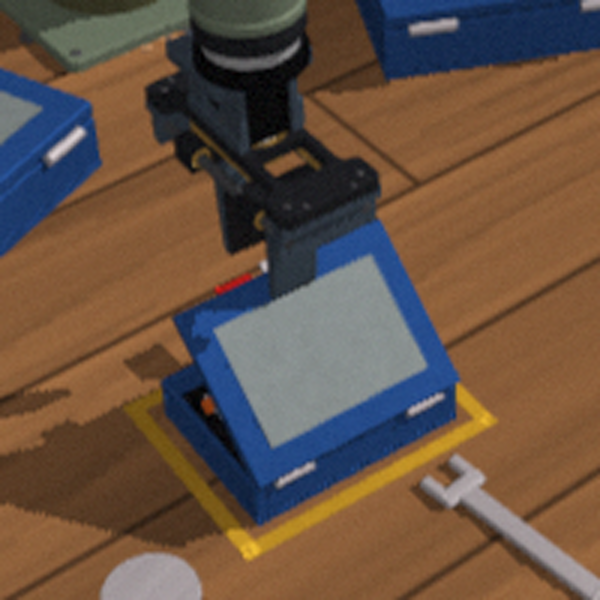

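The lid is following the finger at about 40° with little force. I'll continue the arc to fully open.

Converted, 3.9 mm is 0.078, 3.6 mm is 0.072, 0.375 degrees / 120 = 0.0031.

```bash
echo '[{"pos": [0,0.072,-0.06],"rot": [0.0031,0,0]},{"pos": [0,0.072,-0.06],"rot": [0.0031,0,0]},{"pos": [0,0.072,-0.06],"rot": [0.0031,0,0]},{"pos": [0,0.072,-0.06],"rot": [0.0031,0,0]},{"pos": [0,0.078,-0.05],"rot": [0.0031,0,0]},{"pos": [0,0.078,-0.05],"rot": [0.0031,0,0]},{"pos": [0,0.078,-0.05],"rot": [0.0031,0,0]},{"pos": [0,0.078,-0.05],"rot": [0.0031,0,0]}]' | python3 -m pendant | sed -n '2,4p'
echo '[{"pos": [0,0.084,-0.04],"rot": [0.0031,0,0]},{"pos": [0,0.084,-0.04],"rot": [0.0031,0,0]},{"pos": [0,0.084,-0.04],"rot": [0.0031,0,0]},{"pos": [0,0.084,-0.04],"rot": [0.0031,0,0]},{"pos": [0,0.088,-0.028],"rot": [0.0031,0,0]},{"pos": [0,0.088,-0.028],"rot": [0.0031,0,0]},{"pos": [0,0.088,-0.028],"rot": [0.0031,0,0]},{"pos": [0,0.088,-0.028],"rot": [0.0031,0,0]}]' | python3 -m pendant | sed -n '2,4p'
echo '[{"pos": [0,0.09,-0.012]},{"pos": [0,0.09,-0.012]},{"pos": [0,0.09,-0.012]},{"pos": [0,0.09,-0.012]},{"pos": [0,0.09,0]},{"pos": [0,0.09,0]},{"pos": [0,0.09,0]},{"pos": [0,0.09,0]}]' | python3 -m pendant | sed -n '2,4p'
echo '[{"pos": [0,0.06,0]},{"pos": [0,0.06,0]},{}]' | python3 -m pendant | sed -n '2,4p'
python3 - <<'E'
from h import *
b=grab_frame("scene");cv2.imwrite("pics/sc9.png",b);cv2.imwrite("pics/c9.png",cv2.resize(b[190:390,190:390],(600,600),interpolation=cv2.INTER_CUBIC))
E
```

```text
ee_pos: [564.7, -179.0, 141.4]
ee_rot: [-178.0, 0.0, 87.5]
force: [0.1, -0.4, -0.4]
ee_pos: [599.7, -180.5, 152.8]
ee_rot: [-175.0, 0.0, 87.5]
force: [1.2, 0.4, -0.1]
ee_pos: [635.6, -182.0, 151.8]
ee_rot: [-175.0, -0.0, 87.5]
force: [0.2, -0.3, 0.9]
ee_pos: [641.5, -182.3, 151.3]
ee_rot: [-175.0, 0.0, 87.5]
force: [-0.5, 1.0, -0.3]
```

View pics/c9.png

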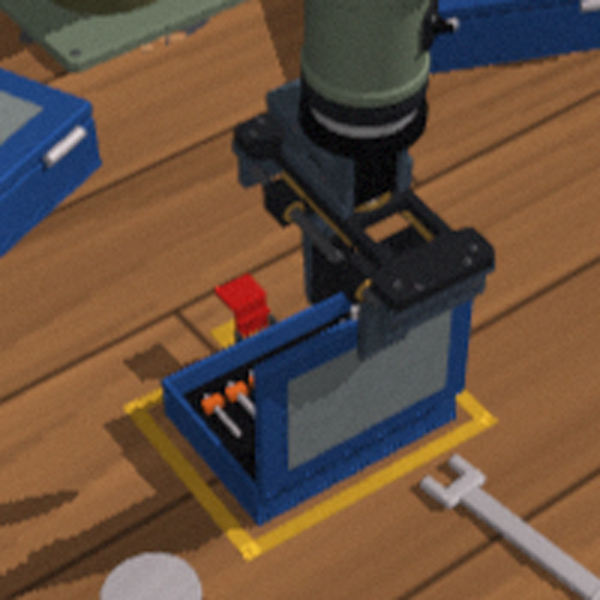

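The lid stands at its stop with the finger clear behind it, and the case is inside the outline. I'll lift straight out and check.

Converted, -40 mm is -0.8, -30 mm is -0.6.

```bash
echo '[{"pos": [0,0,-0.3]},{"pos": [0,0,-0.6]},{"pos": [0,0,-0.8]},{"pos": [0,0,-0.8]},{"pos": [0,0,-0.6]},{},{},{}]' | python3 -m pendant
python3 - <<'E'
from h import *
a=grab_frame("top");b=grab_frame("scene");o=np.zeros((400,800,3),np.uint8)
o[:,:400]=cv2.resize(a[140:270,300:430],(400,400));o[:,400:]=cv2.resize(b[190:390,190:390],(400,400));cv2.imwrite("pics/c10.png",o)
E
```

```text
time_s: 24.85
ee_pos: [654.0, -182.7, 304.1]
ee_rot: [-174.8, -0.0, 87.5]
force: [0.1, -0.3, 0.1]
gripper_width: 49.9
gripper_force: 0.0
```

View pics/c10.png

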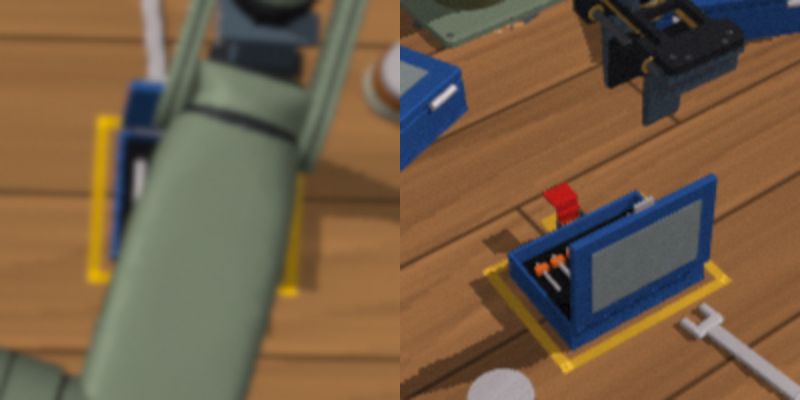

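```bash
python3 -c "
from workcell import job_done; print(job_done())"
```

```text
the job is handed in; nothing more can be done
None
```

The blue case is parked square inside the yellow outline with its lid fully open; the lid rose against the finger, nothing else was touched in the views I checked, and I handed the job in at about 25 s.

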